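# Lay out the steaming set on its cork pads

### The arm

A 6-joint arm with a two-finger parallel gripper is mounted at the origin on the work surface. World frame = base frame: x ahead of the robot, y to its left, z up, the work surface at z = 0. Lengths are in m, angles in rad, forces in N, time in s.
With the tool pointing down it reaches from about 0.35 to 0.975 m from the base axis. Payload 4.9 kg.
Tool frame: the origin (TCP) lies midway between the tips of the shut fingers; the grasp point (between the pads) lies 19 mm behind it; x points along the fingers, z is the direction in which the jaws open and shut, and the axes are right-handed (so a half turn about x gives the same grasp; the last joint's range is limited). The gripper opens to 85 mm and grips with 20 to 120 N. Pads are 22 mm wide; open, the fingers measure 114 mm over their backs; the gripper's body (76 mm by 85 mm) begins 54 mm behind the grasp point. The pads swing forward as they close: fully open they stand 13 mm farther back than shut.
Start: joints at [-1.417, 0.053, 1.613, -0, 1.476, -0.119], TCP at [0.168, -0.602, 0.231] pointing down, gripper open.
Joint ranges: [-3.01, 3.01], [-1.01, 2.22], [0.06, 2.58], [-1.02, 4.17], [0.09, 2.62], [-3.14, 3.14]. Speed limits (rad/s): [2.57, 2.57, 3.14, 3.14, 3.14, 3.14].

### API

Orientations are given as a unit quaternion [w, x, y, z].
In Python, from plant import state, cams, workorder, nets gives the robot as it stands.
- The arm moves only by the tool play_rows, never from a script. Its argument "motion" is a list of rows, each a list of 3 entries, a list of its own where there are three numbers: the closure, from -1 (fully open) to 1 (shut), then the shift along the world's x, y, z in m, then the turn about the world's z in rad. A call has 1 to 5 rows; each row is the pose to reach, as a shift and turn from the pose commanded when the call began; what a row does not reach only later rows make up. A row lasts 1/10 s, in which the tool goes at most 50 mm and 8.59 degrees, less where a joint would pass 70% of its speed; a pose out of reach is approached as far as the arm can. A call with a gripper value outside its range is refused whole. The fingers move at their own pace and stop on an object; the grip force is fixed at half the most. Time passes only in rows, so rows that repeat a pose let the fingers close. It gives the time, the measured TCP pose, the force and the opening at its end, in the units of the state.
- state(): the state, without advancing time (a new reading comes with each control period).
- cams.grab_frame(name): name is "side" or "top"; returns (picture, depth): 420x560x3 uint8, red, green, blue; 420x560 float32, m along the optical axis (not along the pixel's ray), 0 where there is no reading.
- cams.camera_info(name): a dict with "K" (3x3 intrinsics, pixels), "rvec" (rotation vector, rad) and "tvec" (3), from world to camera coordinates, as OpenCV has them. Camera axes: x right, y down, z forward; pixel columns grow to the right and rows downward; lengths in m; the calibration is good to about 2 mm. A picture is of the moment at which its call begins. camera_info takes no time and is no camera call.
- workorder.job_done(): hands the job in, once; it reports no verdict.
Trained networks look in the newest picture that a camera, given by its name, has taken for a name from the list of things; names that differ only in an ending like _2 or _b are one class to them, and where a whole thing is asked for, a point or a joint stands for the part that bears it (a point fixed in the world has none). Each returns a list of dicts, best first, with "score" (0 to 1); they miss things now and then, are a little off and sometimes report something else, mostly with a low value. They report only what shows in the picture. A call takes as long as a camera call. They do not tell look-alikes from the thing itself.
- nets.recognise(camera, target): "at" ([x, y, z] in m, in world coordinates, good to about 4 mm: the middle of the surface that is visible of it).
- nets.landmark_of(camera, target): "at" ([x, y, z] in m, in world coordinates, good to about 4 mm: a listed point, or the origin of a listed thing).
The state is a dict: "time": time; "joint_pos": joint angles; "joint_vel": joint speeds; "joint_efforts": joint torques, N m; "tool_pos": TCP position; "tool_rot": TCP orientation; "contact_force": force on the tool from outside, world axes, zero at the start; "ft_torque": the same for the moment, N m; "gripper_width": opening from 0.0 (shut) to 1.0 (fully open).
Only numpy, scipy, OpenCV 4.12 (cv2) and the standard library are available. Lean on these libraries where they do the work, as an engineer would, in place of code of your own. Each camera call takes 0.05 s, during which the arm holds its last target.

### The job

Lay out the steaming set: swing the keeper bar fully up and back off the steel rack, slide the rack out of its stand, and set it squarely on the oblong cork pad. Set the large steamer, the small steamer and the small blue bowl each upright in the middle of the round cork pad cut to its size, and leave everything standing there, released. Apart from the bar coming up before the rack comes out, the order is free.

Things in the scene. Friction and masses are not known exactly. Their poses are not given: they have to be found in the camera images.
- large_steamer: Large round bamboo steamer with its lid on (one rigid piece), 115 mm across, body and lid 50 mm high, with a dark upright round wooden knob in the middle of the lid, 26 mm thick, from 50 to 82 mm above the underside. 0.2 to 0.35 kg. Origin: centre of the underside, z up.
- small_steamer: Small round bamboo steamer with its lid on (one rigid piece), 87 mm across, body and lid 44 mm high, with the same dark knob, 26 mm thick, from 44 to 76 mm above the underside. 0.13 to 0.23 kg. Origin: centre of the underside, z up.
- bowl: Small blue ceramic bowl, open at the top, outer diameter 60 mm (upright wall 4 mm thick from 14 mm height up), 45 mm high, about 0.13 kg. Origin: centre of the underside, z up.
- rack: Flat steel wire rack, 0.28 kg, 100 (x) by 76 (y) by 6 mm; upright black grip at its middle, 34 (x) by 12 (y) mm, 6 to 40 mm above the underside. Origin: centre of underside. Starts in a white stand (floor 16 mm above counter), under side lips (3 mm play): it cannot be lifted, only slid level along its own -x, free after 80 mm. The lowered keeper bar, in front of the grip, bars the way.
- keeper (a joint): Hinge of the dark steel keeper bar over the rack, rad. 0 = down across the rack; starts at 0 to 0.2; grows as the bar swings up and away from the robot, up to 2.0 (leaning back past upright). A stiff hinge: the bar stays where it is left; about 1.5 N at the bar lifts it.
- keeper_grip (a point): Place to hold the keeper bar: middle of its free end, which sticks out beside the stand: a level 10 mm steel rod along this frame's y, free over 20 mm either way, 36 mm above the counter when down. The frame turns with the bar; with the bar down its axes are parallel to the rack's. The hinge axis is parallel to y, 75 mm from here along this frame's +x.
- large_pad: Large round cork pad for the large steamer, 126 mm across, 4 mm thick, fixed to the counter. Origin: centre of its underside.
- small_pad: Middle-sized round cork pad for the small steamer, 98 mm across, 4 mm thick, fixed to the counter. Origin: centre of its underside.
- bowl_pad: Smallest round cork pad, for the blue bowl, 74 mm across, 4 mm thick, fixed to the counter. Origin: centre of its underside.
- rack_pad: Oblong cork pad for the rack, 116 mm (its x) by 92 mm (its y), 4 mm thick, fixed to the counter. Origin: centre of its underside.
There are look-alikes about, which are no part of the job. Leave any purple or yellow look-alike of the small_steamer alone.

How it is judged:
On the way, in this order (a step that is already met when the one before it is completed fails the run):
1. the keeper bar is swung up (value of joint keeper above 1.2 rad), for 0.1 s.
2. the rack is slid out of its stand (distance of rack from where it was at the start of the episode above 0.08 m), for 0.1 s.
At the end, for the whole second after the job is handed in: Large steamer, small steamer, bowl and rack each stand flat on their own cork pad (large round, middle round, smallest round, oblong), centres within 12 mm, tilted less than 0.1 rad, at rest and released; the rack's long side lies along the pad's within 0.2 rad, either way round (horizontal distance between large_steamer and large_pad below 0.012 m and z of large_steamer in the frame of large_pad between 0.001 and 0.008 m and angle between each of large_steamer, small_steamer, bowl, rack's own z axis and vertical below 0.1 rad and linear speed of each of large_steamer, small_steamer, bowl, rack below 0.02 m/s and angular speed of each of large_steamer, small_steamer, bowl, rack below 0.2 rad/s and contact force between the fingers and large_steamer below 0.5 N and horizontal distance between small_steamer and small_pad below 0.012 m and z of small_steamer in the frame of small_pad between 0.001 and 0.008 m and contact force between the fingers and small_steamer below 0.5 N and horizontal distance between bowl and bowl_pad below 0.012 m and z of bowl in the frame of bowl_pad between 0.001 and 0.008 m and contact force between the fingers and bowl below 0.5 N and horizontal distance between rack and rack_pad below 0.012 m and z of rack in the frame of rack_pad between 0.001 and 0.008 m and contact force between the fingers and rack below 0.5 N and angle between the x axis of rack and the x axis of rack_pad, either way round below 0.2 rad); the robot touches nothing.
It also fails if it takes over 134 s, if anything falls off the work surface, if the arm or the gripper's body presses on something with over 40 N, if the wrist force passes 120 N, or if a joint passes its speed limit or range.

## Working session

There is one attempt and no reset: what is moved stays moved. The work goes in short steps, Python scripts to look and compute and a tool call to move; the robot and the scene stay as the last step left them, time stands still between calls to the robot, and variables do not carry over. Pictures are saved under pics/ and viewed, and the job is handed in when it is done.

Besides the shell and the picture viewer there is one more tool, called after "Request:" as name(argument=value, ...), one argument or row to a line, values as JSON. play_rows: Moves the arm, as the interface text tells. Its arguments: {"type":"object","properties":{"motion":{"type":"array","items":{"type":"array"}}},"required":["motion"]}

```bash
ls; mkdir -p pics; cat > h.py <<'E'
import numpy as np, cv2
from plant import state, cams, workorder, nets
def save(img,name): cv2.imwrite('pics/'+name+'.png',cv2.cvtColor(img,cv2.COLOR_RGB2BGR))
def info(c):
    i=cams.camera_info(c);return np.array(i['K']),cv2.Rodrigues(np.array(i['rvec'],float))[0],np.array(i['tvec'],float).ravel()
def world(c,u,v,d):
    K,R,t=info(c);p=np.stack([(u-K[0,2])/K[0,0]*d,(v-K[1,2])/K[1,1]*d,d*np.ones_like(u,dtype=float)],-1)
    return (p-t)@R
def cloud(c,dep):
    v,u=np.mgrid[0:dep.shape[0],0:dep.shape[1]];return world(c,u.astype(float),v.astype(float),dep)
def pix(c,P):
    K,R,t=info(c);q=(R@np.asarray(P)+t);q=K@q;return q[:2]/q[2]
E
python3 - <<'E'
from h import *
for c in('top','side'):
    im,d=cams.grab_frame(c);save(im,c+'0');np.savez(c+'0.npz',im=im,d=d)
    K,R,t=info(c);print(c,K[0,0],(-R.T@t).round(3),R[2].round(2))
    for n in ['large_steamer','small_steamer','bowl','rack','keeper_grip','large_pad','small_pad','bowl_pad','rack_pad']:
        print(n,[(np.round(r['at'],3).tolist(),pix(c,r['at']).astype(int).tolist(),round(r['score'],2)) for r in nets.landmark_of(c,n)])
print(state())
E
```

```text
pics
top 458.09177953671514 [0.365 0.05  1.45 ] [ 0.1   0.02 -0.99]
large_steamer [([0.446, -0.223, -0.007], [378, 232], 0.82)]
small_steamer [([0.707, 0.377, 0.002], [192, 148], 0.84), ([0.299, 0.294, 0.001], [213, 276], 0.71), ([0.46, 0.502, -0.002], [150, 223], 0.6), ([0.593, 0.511, -0.001], [149, 182], 0.6), ([0.448, 0.361, 0.002], [194, 228], 0.56), ([0.443, -0.364, 0.002], [423, 234], 0.43)]
bowl [([0.443, -0.368, 0.001], [425, 234], 0.72), ([0.594, 0.002, 0.015], [308, 184], 0.51), ([0.443, -0.222, -0.005], [377, 233], 0.28)]
rack [([0.593, -0.002, 0.016], [309, 184], 0.95)]
keeper_grip [([0.553, 0.081, 0.039], [282, 195], 0.57), ([0.445, -0.225, -0.004], [379, 233], 0.27)]
large_pad [([0.456, 0.235, 0.005], [233, 226], 0.63)]
small_pad [([0.586, 0.224, -0.003], [238, 186], 0.97)]
bowl_pad [([0.602, -0.234, 0.002], [382, 184], 0.66), ([0.591, -0.004, 0.018], [309, 185], 0.57)]
rack_pad [([0.596, -0.371, -0.002], [425, 186], 0.83)]
side 498.8527785960471 [ 0.211 -1.107  1.047] [ 0.18  0.75 -0.63]
large_steamer [([0.445, -0.224, 0.001], [294, 293], 0.81)]
small_steamer [([0.464,
[... 489 characters left out ...]
ime': 1.0, 'joint_pos': array([-1.41695825e+00,  5.26796364e-02,  1.61290201e+00, -2.36408740e-06,
        1.47600799e+00, -1.19024655e-01]), 'joint_vel': array([-6.32747959e-04,  5.27696191e-04, -7.38363307e-05,  9.62602609e-04,
        4.93508065e-04, -7.11602050e-04]), 'joint_efforts': array([ 3.46376391e-04, -3.93688166e+01, -3.70472860e+01, -1.98647722e-04,
        3.56540786e-04, -7.37643802e-06]), 'tool_pos': array([ 0.16841241, -0.60185963,  0.23131501]), 'tool_rot': array([ 0.56335833,  0.42734817,  0.56335795, -0.42735086]), 'contact_force': array([ 0.33532316, -0.80387836, -0.0764087 ]), 'ft_torque': array([0.00736293, 0.01947155, 0.03806967]), 'gripper_width': 0.9971084662846141}
```

View pics/top0.png

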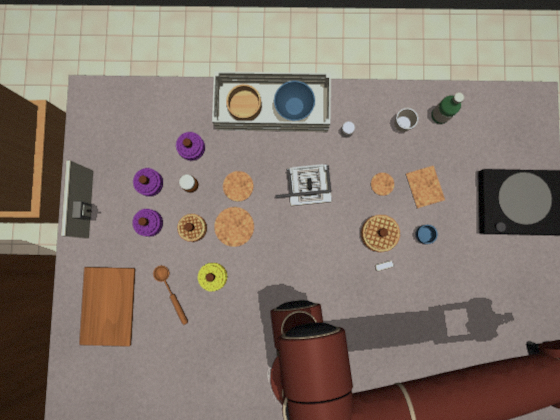

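View pics/side0.png

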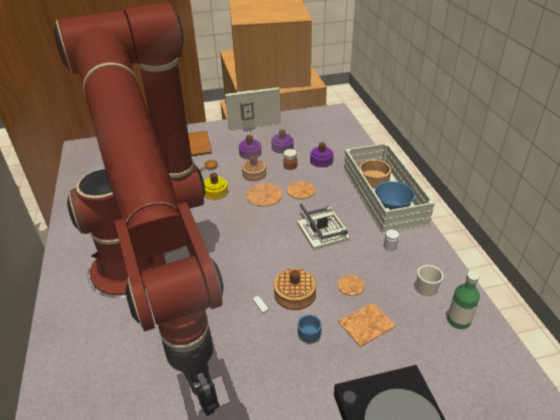

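```bash
python3 - <<'E'
from h import *
a=np.load('top0.npz');im=a['im']
save(cv2.resize(im[130:260,130:250],None,fx=5,fy=4.6,interpolation=cv2.INTER_CUBIC),'topL')
save(cv2.resize(im[150:260,270:450],None,fx=4.4,fy=4.4,interpolation=cv2.INTER_CUBIC),'topR')
E
```

```text
(no output)
```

View pics/topL.png

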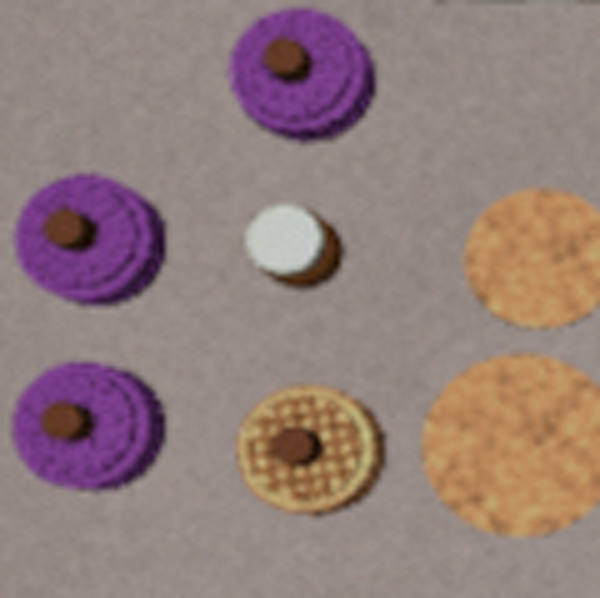

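View pics/topR.png

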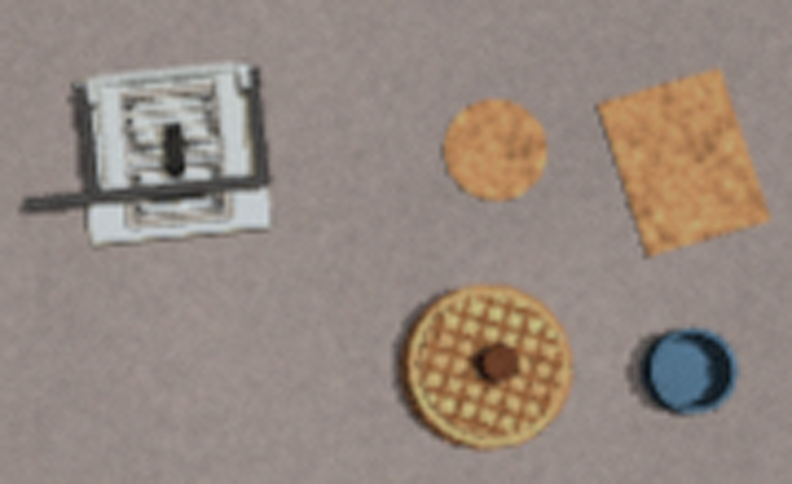

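The top view shows one natural bamboo small steamer at (192,228). The look-alikes are purple at (190,146), (148,182) and (147,222), and yellow at (212,277). The bamboo one fits, and the crop confirms its colour. The small bowl is at (426,234). The blue bowl at (295,100) is bigger and sits in the crate. The keeper bar is across the rack at (310,190). Next I refine the poses.

```bash
cat > meas.py <<'E'
from h import *
def plane(c,uv,z):
    K,R,t=info(c);uv=np.asarray(uv,float);r=np.c_[(uv-[K[0,2],K[1,2]])/[K[0,0],K[1,1]],np.ones(len(uv))]@R
    o=-R.T@t;s=(z-o[2])/r[:,2];return (o+r*s[:,None])[:,:2]
def blob(im,c,seed,lo,hi,win=45):
    h=cv2.cvtColor(im,cv2.COLOR_RGB2HSV);m=cv2.inRange(h,np.array(lo),np.array(hi));
    m=cv2.morphologyEx(m,cv2.MORPH_CLOSE,np.ones((3,3)))
    n,l,s,ce=cv2.connectedComponentsWithStats(m)
    k=min((i for i in range(1,n) if s[i,4]>60),key=lambda i:np.hypot(*(ce[i]-seed)));return (l==k).astype(np.uint8)
def cont(m):
    return max(cv2.findContours(m,cv2.RETR_EXTERNAL,cv2.CHAIN_APPROX_NONE)[0],key=cv2.contourArea)[:,0,:]
def rect(P): return cv2.minAreaRect((P*1000).astype(np.float32))
E
python3 - <<'E'
from meas import *
from scipy.spatial.transform import Rotation as Rt
print(Rt.from_quat(np.roll([0.56335833,0.42734817,0.56335795,-0.42735086],-1)).as_matrix().round(3))
seeds={'top':dict(large_pad=(235,227),small_pad=(238,186),bowl_pad=(382,184),rack_pad=(425,186)),
'side':dict(large_pad=(264,194),small_pad=(301,189),bowl_pad=(351,284),rack_pad=(367,324))}
for c in seeds:
    a=np.load(c+'0.npz');im=a['im']
    for n,s in seeds[c].items():
        m=blob(im,c,s,(5,90,120),(22,255,255));P=plane(c,cont(m),.004)
        uv=np.argwhere(m)[:,::-1];A=plane(c,uv,.004)
        r=rect(P);print(c,n,'mean',A.mean(0).round(4),'rect',np.round(r[0],1),np.round(r[1],1),round(r[2],1),len(uv))
# depth clouds
for c in seeds:
    a=np.load(c+'0.npz');C=cloud(c,a['d'])
    ok=a['d']>0
    for n,(x,y),zl,zh in [('large',(.446,-.223),.072,.095),('large lid',(.446,-.223),.04,.06),('small',(.45,.361),.066,.09),('small lid',(.45,.361),.035,.055),('bowl',(.444,-.365),.038,.055),('bowl all',(.444,-.365),.008,.06)]:
        q=ok&(np.hypot(C[...,0]-x,C[...,1]-y)<.07)&(C[...,2]>zl)&(C[...,2]<zh);P=C[q]
        if len(P)>4:
            r=cv2.minEnclosingCircle((P[:,:2]*1000).astype(np.float32));print(c,n,len(P),P.mean(0).round(4),np.round(r[0],1),round(r[1],1),'zmax',P[:,2].max().round(3))
    q=ok&(abs(C[...,0]-.59)<.08)&(abs(C[...,1]-.02)<.1)
    P=C[q]; 
    print('table z', np.median(P[:,2]).round(4))
E
```

```text
[[-0.     0.963  0.269]
 [-0.     0.269 -0.963]
 [-1.    -0.     0.   ]]
top large_pad mean [0.4577 0.235 ] rect [457.2 234.4] [124.  120.9] 1.6 1215
top small_pad mean [0.5878 0.2267] rect [588.5 227.3] [94. 93.] 1.6 719
top bowl_pad mean [ 0.6028 -0.2331] rect [ 601.6 -232.9] [70.8 69.7] 0.1 417
top rack_pad mean [ 0.5962 -0.3684] rect [ 596.5 -368.2] [115.6  91.8] 17.6 1058
side large_pad mean [0.4557 0.2319] rect [455.5 235. ] [124.8 121. ] 76.2 657
side small_pad mean [0.5854 0.2239] rect [585.2 225.4] [97.9 94.1] 74.6 400
side bowl_pad mean [ 0.6017 -0.2359] rect [ 602.1 -235.9] [74.  72.5] 75.0 442
side rack_pad mean [ 0.5946 -0.3716] rect [ 594.9 -370.2] [116.7  94.1] 17.8 1359
top large 62 [ 0.4428 -0.22    0.0832] [ 442.8 -220. ] 12.7 zmax 0.089
top large lid 998 [ 0.4423 -0.2186  0.0504] [ 442.9 -220.6] 57.5 zmax 0.06
top small 61 [0.449  0.3639 0.0776] [448.8 364.9] 12.9 zmax 0.084
top small lid 508 [0.4486 0.3629 0.0442] [449. 365.] 43.9 zmax 0.055
top bowl 98 [ 0.4428 -0.3611  0.0458] [ 442.9 -360.5] 29.9 zmax 0.052
top bowl all 300 [ 0.4439 -0.3633  0.0266] [ 441.9 -364.1] 68.9 zmax 0.052
table z 0.0142
side large 74 [ 0.4424 -0.2285  0.0804] [ 442.8 -227.2] 13.9 zmax 0.086
side large lid 924 [ 0.4407 -0.2356  0.0487] [ 443.  -226.8] 58.3 zmax 0.06
side small 34 [0.4471 0.3564 0.0737] [449.6 357. ] 14.9 zmax 0.083
side small lid 216 [0.4475 0.3472 0.043 ] [449.4 352.5] 44.4 zmax 0.055
side bowl 164 [ 0.4424 -0.367   0.0433] [ 443.1 -365.8] 31.5 zmax 0.05
side bowl all 486 [ 0.4433 -0.3664  0.0299] [ 443.1 -366.4] 32.0 zmax 0.05
table z 0.0153
```

```bash
python3 - <<'E'
from meas import *
for c,s in(('top',(310,186)),('side',(322,226))):
    a=np.load(c+'0.npz');im=a['im'];C=cloud(c,a['d']);g=im.max(2)
    R=(abs(C[...,0]-.58)<.12)&(abs(C[...,1]-.02)<.12)
    # bar: dark pixels, with height
    d=R&(g<75)
    for v in range(s[1]-22,s[1]+24):
        pass
    for lo,hi in((.028,.036),(.036,.046),(.046,.053),(.053,.065)):
        q=d&(C[...,2]>lo)&(C[...,2]<hi);P=C[q]
        print(c,lo,len(P),P.mean(0).round(4),rect(P[:,:2]))
    w=R&(g>170);P=C[w];print('white',len(P),P.mean(0).round(4),P.min(0).round(3),P.max(0).round(3),rect(P[:,:2]))
    x0,y0=s;save(cv2.resize(im[y0-35:y0+35,x0-45:x0+45],None,fx=8,fy=8,interpolation=cv2.INTER_CUBIC),'bar_'+c)
    if c=='top':
        for x0 in (275,280,285):
            col=g[180:206,x0];print(x0,col.tolist(), C[180:206,x0,2].round(3).tolist())
E
```

```text
top 0.028 3 [5.587e-01 5.000e-04 3.480e-02] ((558.7655029296875, -0.6657323837280273), (1.0789854526519775, 18.879602432250977), 10.237744331359863)
top 0.036 128 [0.5856 0.0127 0.0429] ((597.2301635742188, 21.72698974609375), (83.42665100097656, 170.24078369140625), 6.714641571044922)
top 0.046 67 [0.5737 0.0167 0.0486] ((588.7515258789062, 21.44304656982422), (66.68234252929688, 165.33009338378906), 9.400367736816406)
top 0.053 37 [5.907e-01 2.000e-04 5.790e-02] ((591.6920166015625, 0.43386173248291016), (31.089332580566406, 11.708677291870117), 10.013426780700684)
white 655 [0.5919 0.0015 0.0232] [ 0.53  -0.068 -0.005] [0.664 0.06  0.05 ] ((596.4281005859375, 0.8757171630859375), (124.72904968261719, 128.17552185058594), 7.335351943969727)
275 [149, 151, 150, 153, 151, 150, 146, 146, 145, 148, 148, 147, 144, 148, 135, 107, 94, 85, 115, 140, 144, 148, 148, 149, 152, 148] [0.004, -0.005, 0.0, 0.003, 0.005, 0.004, -0.002, 0.004, 0.013, 0.002, -0.001, 0.01, 0.004, 0.001, 0.006, 0.005, 0.044, 0.044, 0.001, 0.001, 0.006, 0.006, -0.0, 0.003, 0.0, 0.004]
280 [152, 149, 148, 150, 151, 151,
[... 648 characters left out ...]
553833007812, -24.25830078125), (31.47589683532715, 105.90962219238281), 66.39891815185547)
side 0.036 41 [ 0.5846 -0.0185  0.0408] ((601.4479370117188, -30.285114288330078), (54.95111083984375, 99.98438262939453), 81.12905883789062)
side 0.046 21 [ 0.5874 -0.0082  0.049 ] ((583.0376586914062, -3.8853588104248047), (45.31610107421875, 30.559473037719727), 19.89069938659668)
side 0.053 25 [ 0.5885 -0.0054  0.0548] ((589.0845336914062, -7.097698211669922), (30.656719207763672, 14.452376365661621), 7.513960838317871)
white 576 [ 0.5864 -0.0039  0.0175] [ 0.46  -0.076 -0.005] [0.673 0.119 0.047] ((566.058837890625, 20.50421142578125), (212.85052490234375, 193.85345458984375), 0.7012542486190796)
```

View pics/bar_top.png

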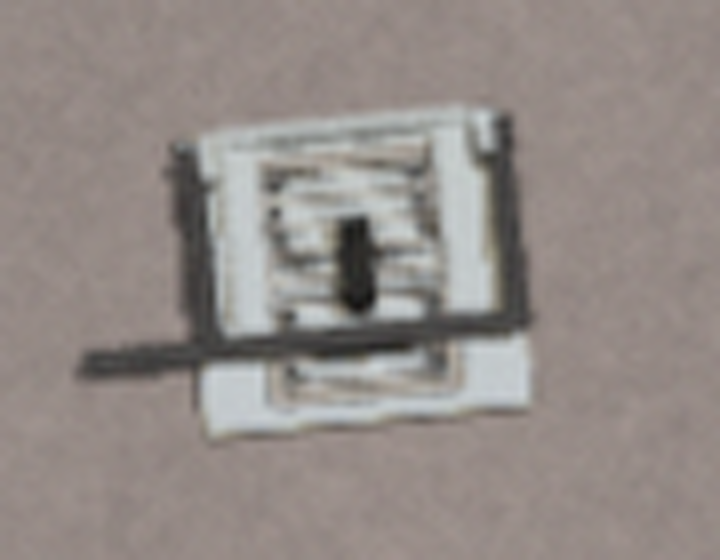

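View pics/bar_side.png

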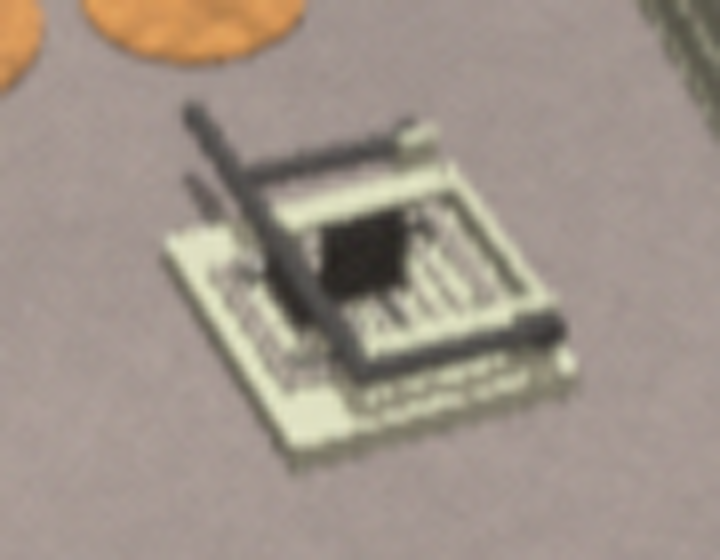

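```bash
python3 - <<'E'
from meas import *
P=plane('top',[(275.2,196.3),(291.8,194.6),(331.2,190.3)],.043);print(P, np.arctan2(-(P[0]-P[2])[0],(P[0]-P[2])[1]))
# stand edges: front and left bottom corners
Q=plane('top',[(291.3,205.2),(331.2,201.6),(291,168),(328,165)],.012);print(Q)
# rack grip top corners
print(plane('top',[(309.3,178),(309.8,190)],.056).round(4))
S=plane('side',[(277+190/8,191+105/8),(277+370/8,191+365/8)],.043);print(S,np.arctan2(-(S[0]-S[1])[0],(S[0]-S[1])[1]))
E
```

```text
[[ 0.55061842  0.10426525]
 [ 0.55687547  0.05293858]
 [ 0.57253456 -0.06871057]] 0.12602912226374854
[[ 0.52730805  0.05394026]
 [ 0.54111021 -0.0717026 ]
 [ 0.6464933   0.05718316]
 [ 0.65818584 -0.06030736]]
[[ 0.6076  0.    ]
 [ 0.5704 -0.0021]]
[[ 0.5507415   0.0991964 ]
 [ 0.57381274 -0.06728743]] 0.13770244416800517
```

Request:
play_rows(
  motion=[
    [-1,[0.03,0.04,0.0],0.15],
    [-1,[0.06,0.08,0.0],0.29],
    [-1,[0.09,0.12,0.0],0.43],
    [-1,[0.12,0.16,0.0],0.57],
    [-1,[0.15,0.2,0.0],0.71],
  ],
)

```text
time: 1.5
tool_pos: [0.3192, -0.4003, 0.2315]
tool_rot: [0.678, 0.203, 0.677, -0.203]
contact_force: [1.2, -0.5, -0.6]
gripper_width: 0.999
```

Request:
play_rows(
  motion=[
    [-1,[0.02,0.045,0.0],0.15],
    [-1,[0.04,0.09,0.0],0.29],
    [-1,[0.06,0.135,0.0],0.43],
    [-1,[0.08,0.18,0.0],0.57],
    [-1,[0.1,0.225,0.0],0.71],
  ],
)

```text
time: 2.0
tool_pos: [0.4188, -0.175, 0.2317]
tool_rot: [0.706, -0.045, 0.705, 0.045]
contact_force: [1.2, 0.6, -0.5]
gripper_width: 1.004
```

Request:
play_rows(
  motion=[
    [-1,[0.025,0.04,0.0],0.0],
    [-1,[0.05,0.085,0.0],0.0],
    [-1,[0.08,0.13,0.0],0.0],
    [-1,[0.11,0.17,-0.01],0.0],
    [-1,[0.12,0.21,-0.02],0.0],
  ],
)

```text
time: 2.5
tool_pos: [0.5404, 0.0349, 0.2121]
tool_rot: [0.707, -0.043, 0.705, 0.043]
contact_force: [-0.4, -0.5, 0.6]
gripper_width: 1.001
```

Request:
play_rows(
  motion=[
    [-1,[0.01,0.04,-0.02],0.0],
    [-0.4,[0.0155,0.046,-0.05],0.0],
    [-0.4,[0.0155,0.046,-0.05],0.0],
    [-0.4,[0.0155,0.046,-0.05],0.0],
  ],
)

```text
time: 2.9
tool_pos: [0.5534, 0.0789, 0.161]
tool_rot: [0.705, -0.043, 0.706, 0.043]
contact_force: [-1.0, -0.1, 0.2]
gripper_width: 0.7
```

Request:
play_rows(
  motion=[
    [-0.4,[0,0,-0.045],0],
    [-0.4,[0,0,-0.09],0],
    [-0.4,[0,0,-0.12],0],
    [-0.4,[0,0,-0.138],0],
    [-0.4,[0,0,-0.138],0],
  ],
)

```text
time: 3.4
tool_pos: [0.5526, 0.0778, 0.0222]
tool_rot: [0.705, -0.042, 0.707, 0.042]
contact_force: [-1.1, 0.3, 0.4]
gripper_width: 0.703
```

Request:
play_rows(
  motion=[
    [1,[0,0,0],0],
    [1,[0,0,0],0],
    [1,[0,0,0],0],
    [1,[0,0,0],0],
    [1,[0,0,0],0],
  ],
)

```text
time: 3.9
tool_pos: [0.5542, 0.0788, 0.0241]
tool_rot: [0.706, -0.043, 0.706, 0.043]
contact_force: [-2.0, -0.8, 2.3]
gripper_width: 0.093
```

Request:
play_rows(
  motion=[
    [1,[0.0014,0.0002,0.0104],0],
    [1,[0.0058,0.0007,0.0247],0],
    [1,[0.013,0.0016,0.0378],0],
    [1,[0.0225,0.0027,0.0493],0],
    [1,[0.0225,0.0027,0.0493],0],
  ],
)

```text
time: 4.4
tool_pos: [0.5743, 0.0815, 0.0759]
tool_rot: [0.703, -0.044, 0.709, 0.043]
contact_force: [-17.7, -4.5, 17.0]
gripper_width: 0.09
```

Request:
play_rows(
  motion=[
    [1,[0.0045,0.0005,0.01],0],
    [1,[0.0125,0.0015,0.0157],0],
    [1,[0.0257,0.0032,0.0225],0],
    [1,[0.04,0.005,0.0265],0],
    [1,[0.04,0.005,0.0265],0],
  ],
)

```text
time: 4.9
tool_pos: [0.6198, 0.0869, 0.1027]
tool_rot: [0.708, -0.043, 0.704, 0.043]
contact_force: [-0.7, -3.7, 7.6]
gripper_width: 0.087
```

Request:
play_rows(
  motion=[
    [1,[0.008,0.001,0.004],0],
    [1,[0.015,0.002,0.0045],0],
    [1,[0.023,0.003,0.0035],0],
    [1,[0.0305,0.004,0.0025],0],
    [1,[0.0305,0.004,0.0025],0],
  ],
)

```text
time: 5.4
tool_pos: [0.6482, 0.0903, 0.1026]
tool_rot: [0.707, -0.043, 0.705, 0.043]
contact_force: [0.5, -4.9, 0.3]
gripper_width: 0.083
```

Request:
play_rows(
  motion=[
    [1,[0.006,0.001,-0.001],0],
    [1,[0.01,0.001,-0.003],0],
    [1,[0.01,0.001,-0.003],0],
  ],
)

```text
time: 5.7
tool_pos: [0.6569, 0.0913, 0.0995]
tool_rot: [0.705, -0.043, 0.706, 0.043]
contact_force: [-2.1, -5.1, 3.7]
gripper_width: 0.085
```

Request:
play_rows(
  motion=[
    [-0.3,[0,0,0],0],
    [-0.3,[0,0,0],0],
    [-0.3,[0,0,0.02],0],
    [-0.3,[0,0,0.07],0],
    [-0.3,[-0.04,-0.02,0.12],0],
  ],
)

```text
time: 6.2
tool_pos: [0.6287, 0.0784, 0.2079]
tool_rot: [0.707, -0.043, 0.705, 0.044]
contact_force: [0.1, -0.5, 1.2]
gripper_width: 0.65
```

Request:
play_rows(
  motion=[
    [-0.3,[-0.04,-0.04,0.0],0.15],
    [-0.3,[-0.08,-0.08,0],0.3],
    [-0.3,[-0.12,-0.12,0.0],0.45],
    [-0.3,[-0.16,-0.16,0],0.6],
    [-0.3,[-0.19,-0.19,0],0.75],
  ],
)

```text
time: 6.7
tool_pos: [0.4559, -0.0937, 0.206]
tool_rot: [0.645, -0.291, 0.644, 0.292]
contact_force: [0.4, -1.0, 0.8]
gripper_width: 0.648
```

```bash
python3 - <<'E'
from meas import *
for c,s in(('top',(310,186)),('side',(322,226))):
    im,d=cams.grab_frame(c);np.savez(c+'1.npz',im=im,d=d);x0,y0=s
    save(cv2.resize(im[y0-50:y0+35,x0-50:x0+50],None,fx=7,fy=7,interpolation=cv2.INTER_CUBIC),'b1_'+c)
    for n in('keeper_grip','rack'):
        print(c,n,[(np.round(r['at'],3).tolist(),round(r['score'],2)) for r in nets.landmark_of(c,n)])
    C=cloud(c,d);q=(abs(C[...,0]-.59)<.04)&(abs(C[...,1])<.03)&(im.max(2)<75)&(C[...,2]>.05)&(C[...,2]<.065)
    print(C[q].mean(0),rect(C[q][:,:2]))
print(state()['joint_pos'])
E
```

```text
top keeper_grip [([0.656, 0.092, 0.104], 0.52)]
top rack [([0.594, 0.001, 0.014], 0.72)]
[ 5.88551690e-01 -1.46761529e-04  5.70156450e-02] ((590.146240234375, -0.8365545272827148), (32.85563659667969, 9.349753379821777), 0.6621535420417786)
side keeper_grip [([0.655, 0.092, 0.101], 0.82)]
side rack [([0.593, 0.0, 0.02], 0.55)]
[ 0.58979242 -0.00626517  0.05457599] ((589.5504760742188, -6.310291290283203), (28.914106369018555, 12.613372802734375), 4.388742446899414)
[-3.59869923e-01 -3.25414397e-01  1.99650217e+00  9.27909787e-04
  1.46979339e+00 -1.20329196e+00]
```

View pics/b1_top.png

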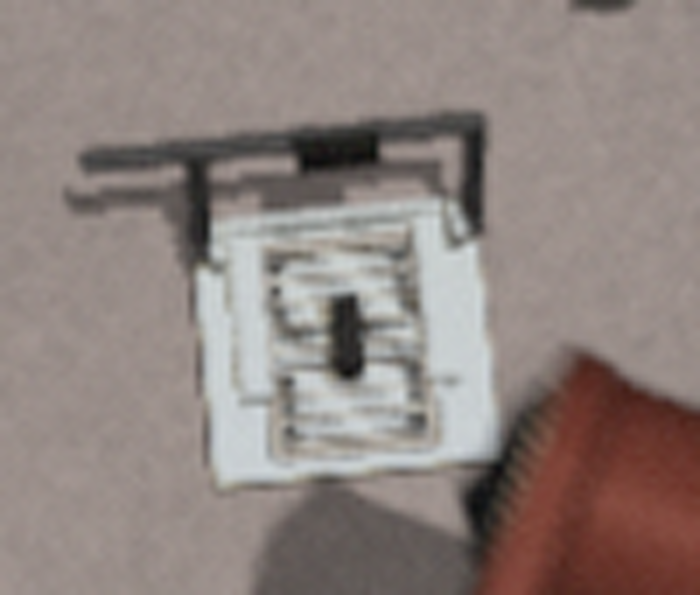

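View pics/b1_side.png

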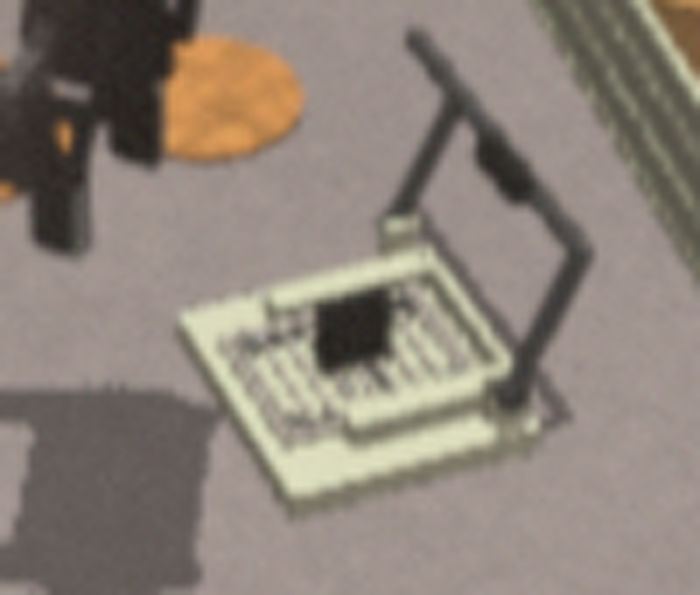

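The bar is swung back (keeper grip at about (0.656, 0.092, 0.103), roughly 1.95 rad), and the rack's grip is clear in both views. Next I grip the rack.

Request:
play_rows(
  motion=[
    [-0.3,[0.02,0.01,0],0.15],
    [-0.3,[0.05,0.03,0],0.3],
    [-0.3,[0.08,0.05,0],0.45],
    [-0.3,[0.11,0.07,0],0.6],
    [-0.3,[0.1355,0.092,0],0.74],
  ],
)

```text
time: 7.5
tool_pos: [0.5948, 0.0012, 0.2055]
tool_rot: [0.495, -0.505, 0.495, 0.505]
contact_force: [-1.0, -0.6, 0.9]
gripper_width: 0.647
```

Request:
play_rows(
  motion=[
    [-0.3,[0,0,-0.03],0.08],
    [-0.3,[0,0,-0.06],0.08],
    [-0.3,[0,0,-0.09],0.08],
    [-0.3,[0,0,-0.09],0.08],
  ],
)

```text
time: 7.9
tool_pos: [0.5896, 0.0008, 0.1101]
tool_rot: [0.474, -0.52, 0.478, 0.526]
contact_force: [-0.2, 0.1, -0.9]
gripper_width: 0.65
```

```bash
python3 - <<'E'
from meas import *
s=state();print(s['tool_pos'],s['tool_rot'],s['joint_pos'])
from scipy.spatial.transform import Rotation as Rt
q=s['tool_rot'];M=Rt.from_quat(np.roll(q,-1)).as_matrix();print(np.arctan2(M[1,2],M[0,2]))
im,d=cams.grab_frame('side');save(cv2.resize(im[140:300,230:430],None,fx=3.7,fy=3.7),'s2')
E
```

```text
[0.58958099 0.0007832  0.11006352] [ 0.47386754 -0.51982827  0.4778986   0.52615687] [-1.25091492e-01  8.06406014e-02  1.79341074e+00  5.09885902e-04
  1.27814153e+00 -1.79029272e+00]
1.6650372934680184
```

View pics/s2.png

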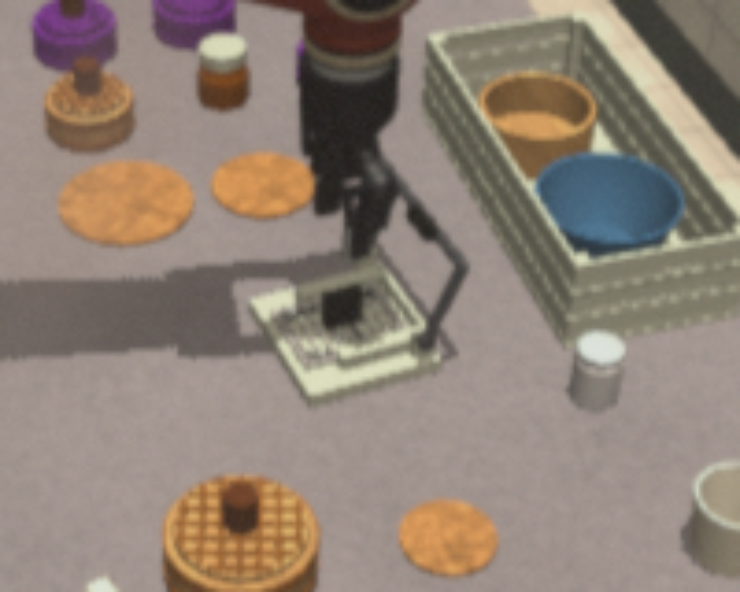

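Request:
play_rows(
  motion=[
    [0.2,[0,-0.001,-0.02],0.01],
    [0.2,[0,-0.001,-0.04],0.01],
    [0.2,[0,-0.001,-0.06],0.01],
    [0.2,[0,-0.001,-0.076],0.01],
    [0.2,[0,-0.001,-0.076],0.01],
  ],
)

```text
time: 8.45
tool_pos: [0.592, -0.0019, 0.0388]
tool_rot: [0.473, -0.524, 0.474, 0.526]
contact_force: [-0.3, -0.2, -0.4]
gripper_width: 0.401
```

Request:
play_rows(
  motion=[
    [1,[0,0,0],0],
    [1,[0,0,0],0],
    [1,[0,0,0],0],
    [1,[0,0,0],0],
    [1,[0,0,0],0],
  ],
)

```text
time: 8.95
tool_pos: [0.5941, -0.0025, 0.0419]
tool_rot: [-0.475, 0.526, -0.473, -0.524]
contact_force: [0.1, 0.7, 5.9]
gripper_width: 0.118
```

Request:
play_rows(
  motion=[
    [0.3,[0,0,0],0],
    [0.3,[0,0,-0.004],0],
    [0.3,[0,0,-0.008],0],
    [0.3,[0,0,-0.008],0],
  ],
)

```text
time: 9.35
tool_pos: [0.5915, -0.0023, 0.0305]
tool_rot: [0.473, -0.524, 0.474, 0.526]
contact_force: [-1.4, -0.3, 0.3]
gripper_width: 0.348
```

Request:
play_rows(
  motion=[
    [1,[0,0,0],0],
    [1,[0,0,0],0],
    [1,[0,0,0],0],
    [1,[0,0,0],0],
  ],
)

```text
time: 9.75
tool_pos: [0.5924, -0.0024, 0.0317]
tool_rot: [0.474, -0.525, 0.474, 0.525]
contact_force: [-0.0, -0.5, -2.5]
gripper_width: 0.129
```

Request:
play_rows(
  motion=[
    [1,[-0.01,-0.0012,0],0],
    [1,[-0.02,-0.0024,0],0],
    [1,[-0.03,-0.0036,0],0],
    [1,[-0.04,-0.0048,0],0],
    [1,[-0.05,-0.006,0],0],
  ],
)

```text
time: 10.25
tool_pos: [0.5414, -0.0085, 0.0319]
tool_rot: [0.474, -0.525, 0.474, 0.525]
contact_force: [0.6, -0.4, -2.5]
gripper_width: 0.128
```

Request:
play_rows(
  motion=[
    [1,[-0.015,-0.0018,0],0],
    [1,[-0.03,-0.0036,0],0],
    [1,[-0.045,-0.0054,0],0],
    [1,[-0.06,-0.0072,0],0],
    [1,[-0.07,-0.0084,0],0],
  ],
)

```text
time: 10.75
tool_pos: [0.471, -0.0168, 0.0317]
tool_rot: [0.474, -0.525, 0.474, 0.525]
contact_force: [-0.1, -0.0, -3.1]
gripper_width: 0.128
```

Request:
play_rows(
  motion=[
    [1,[0,0,0.01],0],
    [1,[0,0,0.03],0],
    [1,[0,0,0.06],0],
    [1,[0,0,0.09],0],
    [1,[0,0,0.09],0],
  ],
)

```text
time: 11.25
tool_pos: [0.477, -0.0176, 0.1284]
tool_rot: [-0.476, 0.529, -0.472, -0.521]
contact_force: [0.0, 0.7, -2.5]
gripper_width: 0.126
```

```bash
python3 - <<'E'
from meas import *
s=state();print(s['tool_pos'],s['contact_force'])
im,d=cams.grab_frame('side');save(cv2.resize(im[140:300,200:400],None,fx=3.7,fy=3.7),'s3')
E
```

```text
[ 0.47699975 -0.01755673  0.12835844] [ 5.03300271e-05  7.01725665e-01 -2.54360006e+00]
```

View pics/s3.png

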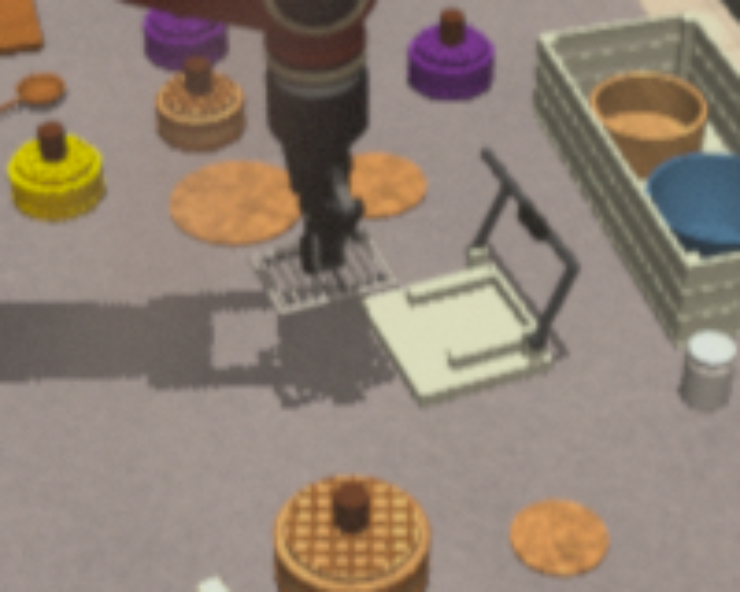

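Request:
play_rows(
  motion=[
    [1,[0.01,-0.03,0.02],0.04],
    [1,[0.03,-0.07,0.03],0.08],
    [1,[0.04,-0.11,0.03],0.12],
    [1,[0.055,-0.15,0.03],0.16],
    [1,[0.07,-0.19,0.03],0.19],
  ],
)

```text
time: 11.8
tool_pos: [0.5423, -0.208, 0.1499]
tool_rot: [0.421, -0.567, 0.422, 0.569]
contact_force: [0.5, 0.4, -1.2]
gripper_width: 0.121
```

Request:
play_rows(
  motion=[
    [1,[0.012,-0.04,0],0],
    [1,[0.025,-0.08,0],0],
    [1,[0.04,-0.12,0],0],
    [1,[0.054,-0.1615,-0.01],0],
    [1,[0.054,-0.1615,-0.03],0],
  ],
)

```text
time: 12.3
tool_pos: [0.5978, -0.374, 0.1215]
tool_rot: [-0.422, 0.568, -0.423, -0.565]
contact_force: [0.6, -0.0, -2.6]
gripper_width: 0.127
```

Request:
play_rows(
  motion=[
    [1,[0,0,-0.03],0],
    [1,[0,0,-0.05],0],
    [1,[0,0,-0.05],0],
    [1,[0,0,-0.05],0],
  ],
)

```text
time: 12.7
tool_pos: [0.596, -0.3677, 0.0702]
tool_rot: [0.422, -0.566, 0.422, 0.569]
contact_force: [0.3, -0.1, -2.4]
gripper_width: 0.126
```

```bash
python3 - <<'E'
from meas import *
s=state();print(s['tool_pos'],s['contact_force'],s['joint_pos'])
from scipy.spatial.transform import Rotation as Rt
M=Rt.from_quat(np.roll(s['tool_rot'],-1)).as_matrix();print(np.arctan2(M[1,2],M[0,2])-np.pi/2)
for c,(x,y) in (('side',(367,310)),('top',(425,190))):
    im,d=cams.grab_frame(c);save(cv2.resize(im[y-60:y+60,x-60:x+60],None,fx=5,fy=5),'r4'+c)
E
```

```text
[ 0.5959565  -0.36768804  0.07017781] [ 0.2769581  -0.12069067 -2.39432904] [-6.58983721e-01  3.61163222e-01  1.53788437e+00  4.78249451e-05
  1.24556731e+00 -2.52207908e+00]
0.29228155097128994
```

View pics/r4side.png

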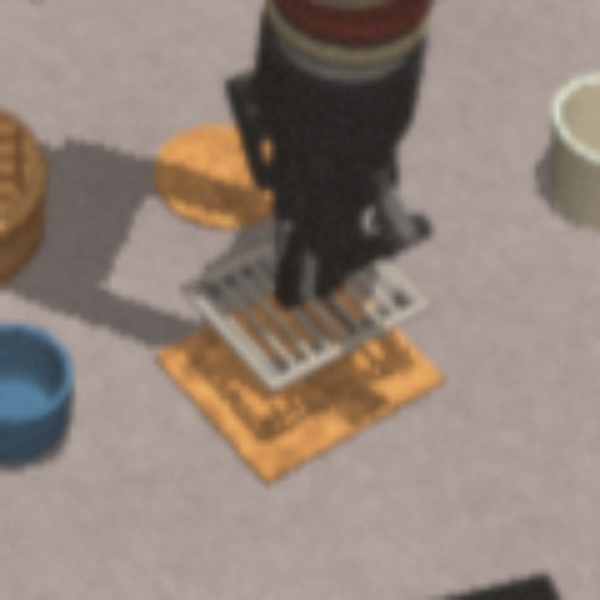

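View pics/r4top.png

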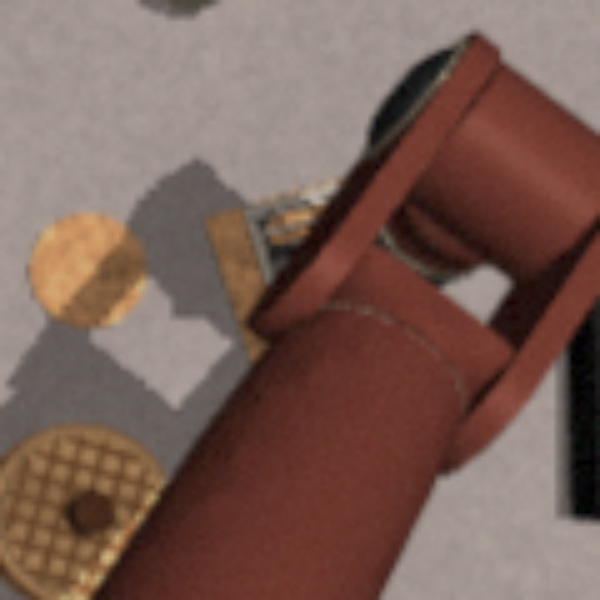

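Request:
play_rows(
  motion=[
    [1,[0,-0.001,-0.02],0.01],
    [1,[0,-0.001,-0.035],0.01],
    [1,[0,-0.001,-0.045],0.01],
    [1,[0,-0.001,-0.05],0.01],
    [1,[0,-0.001,-0.05],0.01],
  ],
)

```text
time: 13.3
tool_pos: [0.5962, -0.3689, 0.021]
tool_rot: [0.419, -0.569, 0.419, 0.57]
contact_force: [-0.4, 0.4, -2.7]
gripper_width: 0.126
```

Request:
play_rows(
  motion=[
    [1,[0,0,-0.001],0],
    [1,[0,0,-0.002],0],
    [1,[0,0,-0.002],0],
  ],
)

```text
time: 13.6
tool_pos: [0.597, -0.3696, 0.0206]
tool_rot: [-0.419, 0.57, -0.419, -0.569]
contact_force: [-0.1, 0.4, -2.8]
gripper_width: 0.128
```

Request:
play_rows(
  motion=[
    [1,[0,0,-0.001],0],
    [1,[0,0,-0.002],0],
    [1,[0,0,-0.002],0],
  ],
)

```text
time: 13.9
tool_pos: [0.5971, -0.3697, 0.0197]
tool_rot: [-0.419, 0.57, -0.419, -0.569]
contact_force: [-2.5, 1.8, 5.8]
gripper_width: 0.126
```

Contact. I release and rise.

Request:
play_rows(
  motion=[
    [0.3,[0,0,0],0],
    [0.3,[0,0,0],0],
    [0.3,[0,0,0],0],
    [0.3,[0,0,0.02],0],
    [0.3,[0,0,0.06],0],
  ],
)

```text
time: 14.4
tool_pos: [0.5942, -0.3675, 0.075]
tool_rot: [0.419, -0.567, 0.419, 0.572]
contact_force: [0.1, -0.7, 0.3]
gripper_width: 0.346
```

Request:
play_rows(
  motion=[
    [0.3,[0,0.0,0.04],0],
    [0.3,[-0.03,0.03,0.08],-0.1],
    [-0.1,[-0.07,0.07,0.08],-0.22],
    [-0.1,[-0.11,0.11,0.08],-0.37],
    [-0.1,[-0.14,0.14,0.08],-0.5],
  ],
)

```text
time: 14.9
tool_pos: [0.4644, -0.237, 0.1602]
tool_rot: [0.549, -0.448, 0.548, 0.445]
contact_force: [0.8, 0.6, 0.3]
gripper_width: 0.549
```

```bash
python3 - <<'E'
from meas import *
s=state();print(s['tool_pos'],s['joint_pos'])
from scipy.spatial.transform import Rotation as Rt
M=Rt.from_quat(np.roll(s['tool_rot'],-1)).as_matrix();print(np.arctan2(M[1,2],M[0,2]))
for c,(x,y) in (('side',(367,310)),('top',(425,190))):
    im,d=cams.grab_frame(c);save(cv2.resize(im[y-60:y+60,x-60:x+60],None,fx=5,fy=5),'r5'+c)
    for n in('rack','rack_pad'):
        print(c,n,[(np.round(r['at'],3).tolist(),round(r['score'],2)) for r in nets.landmark_of(c,n)])
E
```

```text
[ 0.46437175 -0.23695683  0.16016035] [-6.14701990e-01 -1.45003960e-01  1.92498338e+00  1.07647375e-04
  1.35837677e+00 -1.98188101e+00]
1.3671546973843325
side rack [([0.596, -0.368, 0.006], 0.63), ([0.606, -0.23, -0.007], 0.23)]
side rack_pad [([0.598, -0.376, 0.002], 0.95), ([0.607, -0.231, -0.002], 0.69)]
top rack [([0.599, -0.369, 0.005], 0.79)]
top rack_pad [([0.597, -0.374, 0.0], 0.91)]
```

View pics/r5side.png

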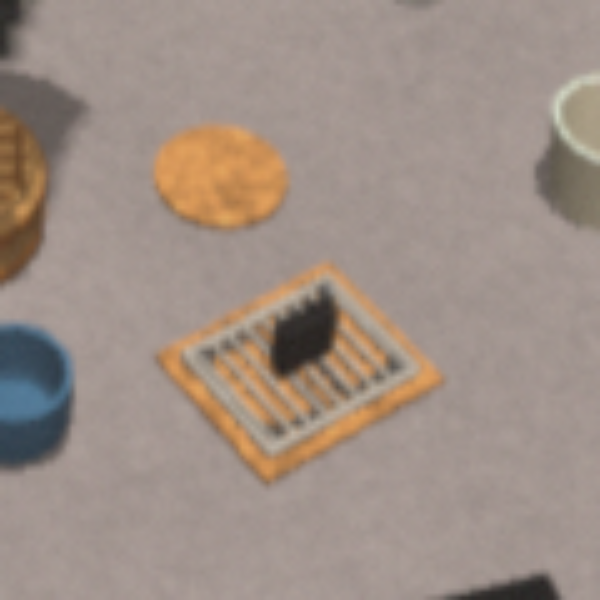

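View pics/r5top.png

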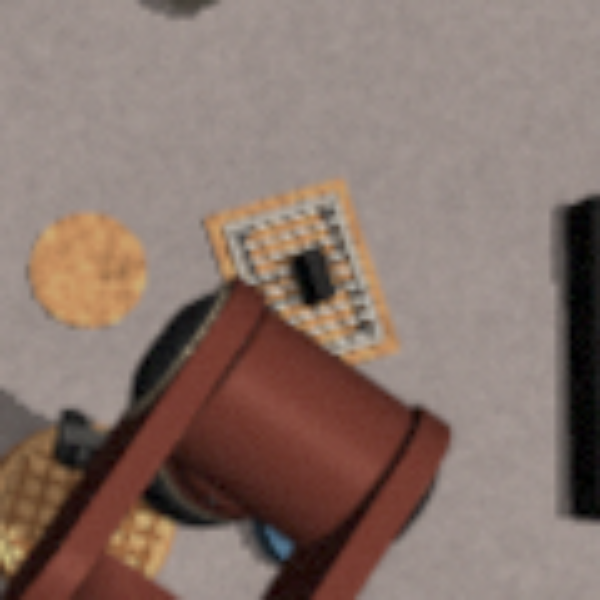

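Request:
play_rows(
  motion=[
    [-0.1,[-0.018,0.01,0],0],
    [-0.1,[-0.018,0.01,-0.02],0],
    [-0.1,[-0.018,0.01,-0.04],0],
    [-0.1,[-0.018,0.01,-0.04],0],
    [-0.1,[-0.018,0.01,-0.04],0],
  ],
)

```text
time: 15.7
tool_pos: [0.4479, -0.2286, 0.1186]
tool_rot: [0.547, -0.448, 0.547, 0.448]
contact_force: [-0.1, -0.2, -0.1]
gripper_width: 0.554
```

```bash
python3 - <<'E'
from h import *
print(state()['tool_pos'])
im,d=cams.grab_frame('side');save(cv2.resize(im[200:350,220:400],None,fx=4,fy=4),'s6');print(state()['tool_pos'])
E
```

```text
[ 0.44793505 -0.22861023  0.11861991]
[ 0.44824153 -0.22875125  0.11927657]
```

View pics/s6.png

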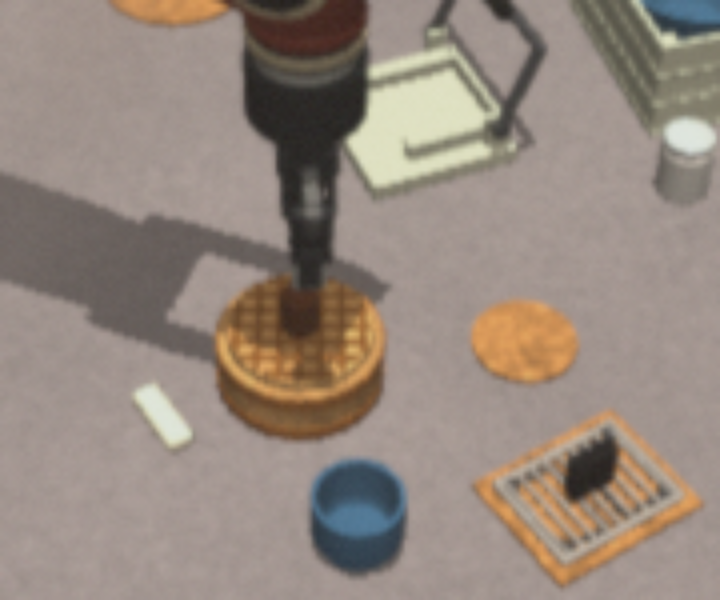

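Request:
play_rows(
  motion=[
    [-0.1,[-0.005,0.005,-0.02],0],
    [-0.1,[-0.005,0.005,-0.04],0],
    [-0.1,[-0.005,0.005,-0.055],0],
    [-0.1,[-0.005,0.005,-0.063],0],
    [-0.1,[-0.005,0.005,-0.063],0],
  ],
)

```text
time: 16.25
tool_pos: [0.4418, -0.2226, 0.0543]
tool_rot: [0.547, -0.448, 0.547, 0.449]
contact_force: [-0.1, 0.6, -0.0]
gripper_width: 0.549
```

Request:
play_rows(
  motion=[
    [1,[0,0,0],0],
    [1,[0,0,0],0],
    [1,[0,0,0],0],
    [1,[0,0,0],0],
    [1,[0,0,0],0],
  ],
)

```text
time: 16.75
tool_pos: [0.443, -0.2234, 0.0563]
tool_rot: [0.547, -0.449, 0.547, 0.447]
contact_force: [0.1, -0.8, 5.4]
gripper_width: 0.285
```

Request:
play_rows(
  motion=[
    [1,[0,0,0.015],0],
    [1,[0,0,0.04],0],
    [1,[0,0.01,0.07],0],
    [1,[0,0.035,0.08],0],
    [1,[0,0.07,0.08],0],
  ],
)

```text
time: 17.25
tool_pos: [0.4427, -0.1531, 0.1367]
tool_rot: [0.548, -0.449, 0.547, 0.447]
contact_force: [0.9, 0.8, -2.9]
gripper_width: 0.283
```

Request:
play_rows(
  motion=[
    [1,[0,0.035,0],0],
    [1,[0,0.07,0],0],
    [1,[0,0.105,0],0],
    [1,[0,0.14,0],0],
    [1,[0,0.175,0],0],
  ],
)

```text
time: 17.75
tool_pos: [0.4406, 0.0239, 0.1336]
tool_rot: [0.546, -0.448, 0.547, 0.449]
contact_force: [0.5, -0.6, -1.9]
gripper_width: 0.286
```

Request:
play_rows(
  motion=[
    [1,[0.0,0.035,0],0],
    [1,[0.0,0.07,0],0],
    [1,[0.005,0.105,0],0],
    [1,[0.01,0.14,0],0],
    [1,[0.0135,0.175,0],0],
  ],
)

```text
time: 18.25
tool_pos: [0.4543, 0.1987, 0.1336]
tool_rot: [0.546, -0.448, 0.548, 0.449]
contact_force: [1.0, 0.4, -1.9]
gripper_width: 0.285
```

Request:
play_rows(
  motion=[
    [1,[0,0.02,0],0],
    [1,[0.0,0.038,-0.015],0],
    [1,[0.0,0.038,-0.03],0],
    [1,[0,0.038,-0.03],0],
    [1,[0,0.038,-0.03],0],
  ],
)

```text
time: 18.75
tool_pos: [0.4545, 0.2343, 0.1036]
tool_rot: [0.546, -0.448, 0.548, 0.448]
contact_force: [-0.3, 0.1, -2.9]
gripper_width: 0.284
```

```bash
python3 - <<'E'
from h import *
s=state();print(s['tool_pos'],s['contact_force'],s['joint_pos'])
for c,(x,y) in (('side',(264,185)),('top',(235,227))):
    im,d=cams.grab_frame(c);save(cv2.resize(im[y-60:y+60,x-60:x+60],None,fx=5,fy=5),'r7'+c)
E
```

```text
[0.4544901  0.23430845 0.10359467] [-0.31587376  0.08184695 -2.88623745] [ 3.30536548e-01 -1.03139470e-01  1.98728713e+00 -3.00865161e-04
  1.26055265e+00 -1.04181612e+00]
```

View pics/r7side.png

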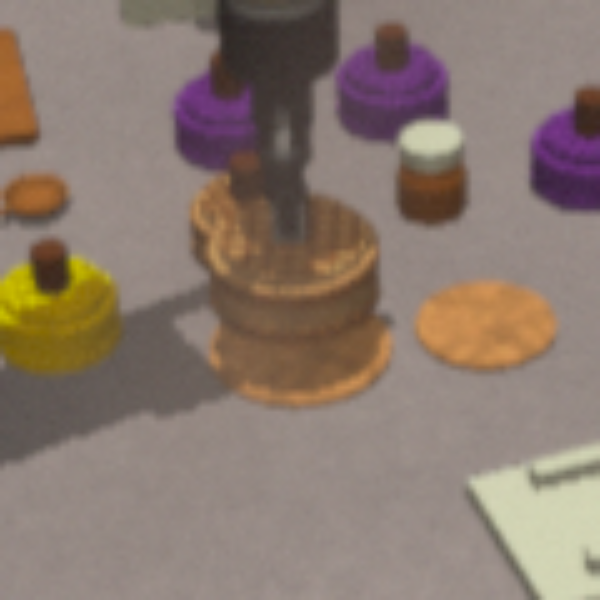

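Request:
play_rows(
  motion=[
    [1,[0.0015,0,-0.015],0],
    [1,[0.0015,0,-0.03],0],
    [1,[0.0015,0,-0.038],0],
    [1,[0.0015,0,-0.042],0],
    [1,[0.0015,0,-0.042],0],
  ],
)

```text
time: 19.35
tool_pos: [0.4563, 0.235, 0.0617]
tool_rot: [0.546, -0.448, 0.548, 0.448]
contact_force: [-0.0, 1.1, -2.4]
gripper_width: 0.287
```

Request:
play_rows(
  motion=[
    [1,[0,0,-0.001],0],
    [1,[0,0,-0.002],0],
    [1,[0,0,-0.002],0],
  ],
)

```text
time: 19.65
tool_pos: [0.4573, 0.2355, 0.0614]
tool_rot: [0.547, -0.448, 0.547, 0.448]
contact_force: [0.3, 0.3, -2.5]
gripper_width: 0.283
```

Request:
play_rows(
  motion=[
    [1,[0,0,-0.001],0],
    [1,[0,0,-0.002],0],
    [1,[0,0,-0.002],0],
  ],
)

```text
time: 19.95
tool_pos: [0.4574, 0.2356, 0.0603]
tool_rot: [0.547, -0.448, 0.547, 0.448]
contact_force: [-3.6, -1.3, 5.6]
gripper_width: 0.281
```

Request:
play_rows(
  motion=[
    [-0.1,[0,0,0],0],
    [-0.1,[0,0,0],0],
    [-0.1,[0,0,0],0],
    [-0.1,[0,0,0.03],0],
    [-0.1,[0,0,0.065],0],
  ],
)

```text
time: 20.45
tool_pos: [0.4555, 0.2347, 0.1226]
tool_rot: [0.545, -0.448, 0.548, 0.449]
contact_force: [0.4, 1.0, 0.1]
gripper_width: 0.545
```

Request:
play_rows(
  motion=[
    [-0.1,[0,0.03,0],0],
    [-0.1,[0,0.06,0],0],
    [-0.1,[-0.007,0.1,0],0],
    [-0.1,[-0.007,0.126,0],0],
    [-0.1,[-0.007,0.126,0],0],
  ],
)

```text
time: 20.95
tool_pos: [0.4498, 0.3639, 0.1241]
tool_rot: [0.547, -0.449, 0.546, 0.449]
contact_force: [0.3, -0.6, 0.2]
gripper_width: 0.548
```

Request:
play_rows(
  motion=[
    [-0.1,[0,0,0],0],
    [-0.1,[0,0,0],0],
  ],
)

```text
time: 21.15
tool_pos: [0.45, 0.3605, 0.1237]
tool_rot: [0.547, -0.448, 0.547, 0.448]
contact_force: [-0.0, 0.1, -0.2]
gripper_width: 0.546
```

```bash
python3 - <<'E'
from h import *
s=state();print(s['tool_pos'],s['contact_force'],s['joint_pos'])
for c,(x,y) in (('side',(264,175)),('top',(220,227))):
    im,d=cams.grab_frame(c);save(cv2.resize(im[y-60:y+60,x-60:x+60],None,fx=5,fy=5),'r8'+c)
E
```

```text
[0.45002935 0.3604556  0.12365942] [-0.0179577   0.05762312 -0.21827684] [ 5.46462703e-01  2.94286602e-02  1.82232147e+00 -3.88091071e-04
  1.29052315e+00 -8.25826208e-01]
```

View pics/r8side.png

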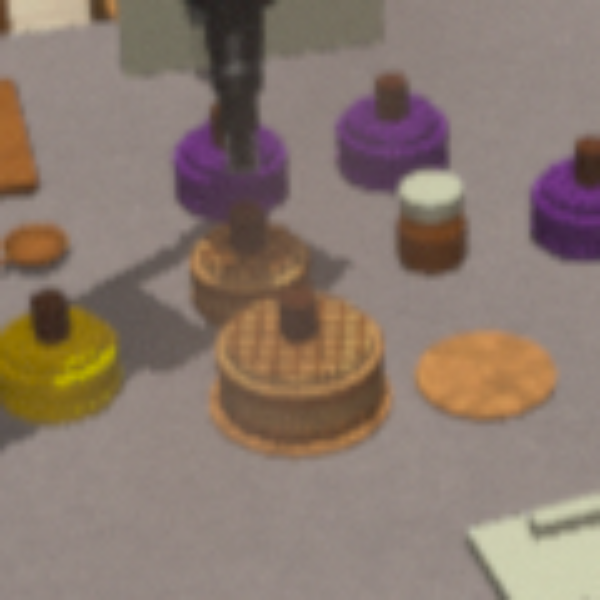

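View pics/r8top.png

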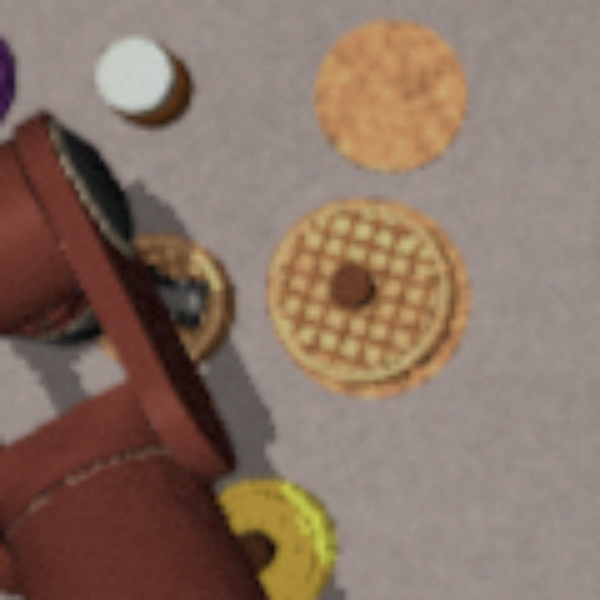

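Request:
play_rows(
  motion=[
    [-0.1,[-0.001,0.001,-0.025],0],
    [-0.1,[-0.001,0.001,-0.05],0],
    [-0.1,[-0.001,0.001,-0.067],0],
    [-0.1,[-0.001,0.001,-0.074],0],
    [-0.1,[-0.001,0.001,-0.074],0],
  ],
)

```text
time: 21.75
tool_pos: [0.4485, 0.3613, 0.0489]
tool_rot: [0.546, -0.448, 0.548, 0.448]
contact_force: [0.5, -0.1, -0.3]
gripper_width: 0.547
```

Request:
play_rows(
  motion=[
    [1,[0,0,0],0],
    [1,[0,0,0],0],
    [1,[0,0,0],0],
    [1,[0,0,0],0],
    [1,[0,0,0],0],
  ],
)

```text
time: 22.25
tool_pos: [0.4501, 0.3628, 0.0516]
tool_rot: [0.548, -0.448, 0.546, 0.448]
contact_force: [0.2, -1.8, 5.3]
gripper_width: 0.285
```

Request:
play_rows(
  motion=[
    [1,[0,0,0.015],0],
    [1,[0,0,0.045],0],
    [1,[0,0,0.08],0],
    [1,[0.02,-0.02,0.08],0],
    [1,[0.045,-0.045,0.08],0],
  ],
)

```text
time: 22.75
tool_pos: [0.4944, 0.3182, 0.1323]
tool_rot: [0.547, -0.449, 0.545, 0.449]
contact_force: [0.2, 0.3, -3.0]
gripper_width: 0.284
```

Request:
play_rows(
  motion=[
    [1,[0.025,-0.025,0],0],
    [1,[0.05,-0.05,0],0],
    [1,[0.075,-0.075,0],0],
    [1,[0.092,-0.091,0],0],
    [1,[0.092,-0.091,0],0],
  ],
)

```text
time: 23.25
tool_pos: [0.5876, 0.2242, 0.1302]
tool_rot: [0.548, -0.447, 0.548, 0.447]
contact_force: [-0.7, 0.6, -1.1]
gripper_width: 0.285
```

Request:
play_rows(
  motion=[
    [1,[0,0,-0.02],0],
    [1,[0,0,-0.04],0],
    [1,[0,0,-0.055],0],
    [1,[0,0,-0.055],0],
    [1,[0,0,-0.055],0],
  ],
)

```text
time: 23.75
tool_pos: [0.5855, 0.2267, 0.0749]
tool_rot: [0.547, -0.448, 0.547, 0.449]
contact_force: [0.5, 0.4, -2.1]
gripper_width: 0.284
```

```bash
python3 - <<'E'
from h import *
s=state();print(s['tool_pos'],s['contact_force'],s['joint_pos'])
for c,(x,y) in (('side',(290,175)),):
    im,d=cams.grab_frame(c);save(cv2.resize(im[y-60:y+60,x-60:x+60],None,fx=5,fy=5),'r9'+c)
E
```

```text
[0.58553871 0.22672107 0.07490221] [ 0.47752393  0.43380556 -2.12885426] [ 2.50907277e-01  2.00548041e-01  1.72473526e+00  1.62539953e-04
  1.21705176e+00 -1.12278478e+00]
```

View pics/r9side.png

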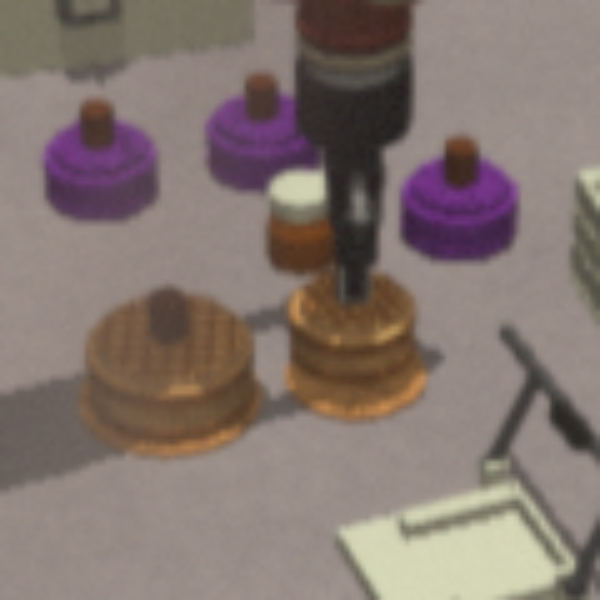

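Request:
play_rows(
  motion=[
    [1,[0.001,0,-0.008],0],
    [1,[0.001,0,-0.015],0],
    [1,[0.001,0,-0.019],0],
    [1,[0.001,0,-0.019],0],
  ],
)

```text
time: 24.2
tool_pos: [0.5871, 0.2263, 0.0558]
tool_rot: [0.547, -0.448, 0.547, 0.448]
contact_force: [-0.2, 0.5, -1.2]
gripper_width: 0.284
```

Request:
play_rows(
  motion=[
    [1,[0,0,-0.001],0],
    [1,[0,0,-0.002],0],
    [1,[0,0,-0.002],0],
  ],
)

```text
time: 24.5
tool_pos: [0.5872, 0.2263, 0.0557]
tool_rot: [0.547, -0.448, 0.547, 0.448]
contact_force: [-4.8, -1.0, 7.4]
gripper_width: 0.284
```

Request:
play_rows(
  motion=[
    [-0.1,[0,0,0],0],
    [-0.1,[0,0,0],0],
    [-0.1,[0,0,0],0],
    [-0.1,[0,0,0.035],0],
    [-0.1,[0,0,0.08],0],
  ],
)

```text
time: 25.0
tool_pos: [0.5846, 0.2256, 0.1309]
tool_rot: [0.545, -0.447, 0.549, 0.449]
contact_force: [0.5, -0.9, -0.2]
gripper_width: 0.546
```

Request:
play_rows(
  motion=[
    [-0.1,[-0.005,-0.01,0.03],-0.1],
    [-0.1,[-0.015,-0.045,0.05],-0.2],
    [-0.1,[-0.025,-0.085,0.05],-0.3],
    [-0.5,[-0.035,-0.125,0.05],-0.42],
    [-1,[-0.045,-0.165,0.05],-0.55],
  ],
)

```text
time: 25.5
tool_pos: [0.5416, 0.06, 0.1841]
tool_rot: [0.649, -0.282, 0.648, 0.281]
contact_force: [0.7, -0.9, 0.3]
gripper_width: 0.866
```

Request:
play_rows(
  motion=[
    [-1,[-0.01,-0.04,0],-0.13],
    [-1,[-0.02,-0.08,0],-0.26],
    [-1,[-0.03,-0.12,0],-0.39],
    [-1,[-0.04,-0.16,0],-0.52],
    [-1,[-0.05,-0.2,0],-0.65],
  ],
)

```text
time: 26.0
tool_pos: [0.4914, -0.1402, 0.1839]
tool_rot: [0.705, -0.059, 0.704, 0.059]
contact_force: [0.5, 0.6, 0.1]
gripper_width: 0.999
```

Request:
play_rows(
  motion=[
    [-1,[-0.01,-0.04,0],-0.1],
    [-1,[-0.02,-0.08,0],-0.17],
    [-1,[-0.03,-0.12,0],-0.17],
    [-1,[-0.04,-0.16,0],-0.17],
    [-1,[-0.048,-0.2,0],-0.17],
  ],
)

```text
time: 26.5
tool_pos: [0.4433, -0.3403, 0.1838]
tool_rot: [0.707, -0.001, 0.707, 0.001]
contact_force: [0.7, 0.6, 0.2]
gripper_width: 0.997
```

Request:
play_rows(
  motion=[
    [-1,[0,-0.022,-0.03],0],
    [-1,[0,-0.022,-0.06],0],
    [-1,[0,-0.022,-0.08],0],
    [-1,[0,-0.022,-0.08],0],
    [-1,[0,-0.022,-0.08],0],
  ],
)

```text
time: 27.0
tool_pos: [0.444, -0.3606, 0.104]
tool_rot: [0.707, -0.001, 0.707, 0.001]
contact_force: [0.2, 0.1, -0.3]
gripper_width: 0.998
```

```bash
python3 - <<'E'
from meas import *
s=state();print(s['tool_pos'],s['contact_force'],s['joint_pos'])
from scipy.spatial.transform import Rotation as Rt
M=Rt.from_quat(np.roll(s['tool_rot'],-1)).as_matrix();print(np.arctan2(M[1,2],M[0,2]))
im,d=cams.grab_frame('side');save(cv2.resize(im[250:390,230:410],None,fx=4,fy=4),'s10')
for n in('bowl',): print([(np.round(r['at'],3).tolist(),round(r['score'],2)) for r in nets.landmark_of('side',n)])
im,d=cams.grab_frame('top');save(im,'t10');np.savez('top10.npz',im=im,d=d)
E
```

```text
[ 0.44403405 -0.36064053  0.10400633] [ 0.23897136  0.09114388 -0.25567989] [-8.12226422e-01  4.07695271e-02  1.84610133e+00  3.80546668e-05
  1.25513388e+00 -8.15303618e-01]
0.003065416097648903
[([0.444, -0.365, -0.0], 0.94)]
```

View pics/s10.png

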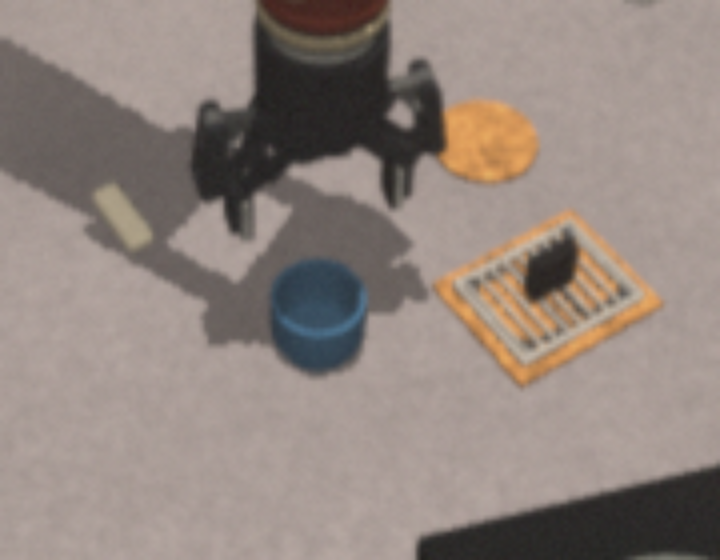

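View pics/t10.png

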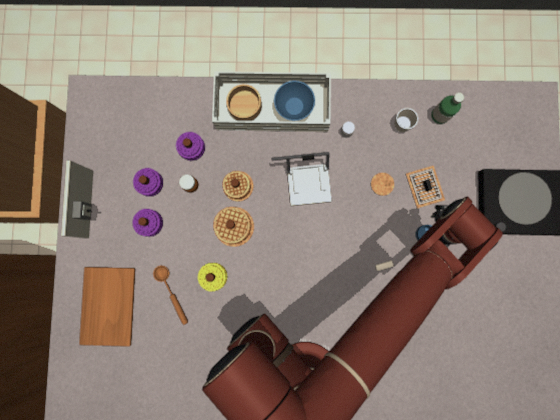

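Request:
play_rows(
  motion=[
    [-1,[-0.001,-0.003,-0.03],0],
    [-1,[-0.001,-0.003,-0.06],0],
    [-1,[-0.001,-0.003,-0.08],0],
    [-1,[-0.001,-0.003,-0.093],0],
    [-1,[-0.001,-0.003,-0.093],0],
  ],
)

```text
time: 27.65
tool_pos: [0.4426, -0.363, 0.01]
tool_rot: [0.707, -0.001, 0.708, 0.002]
contact_force: [-0.5, 0.1, -0.7]
gripper_width: 0.999
```

Request:
play_rows(
  motion=[
    [1,[0,0,0],0],
    [1,[0,0,0],0],
    [1,[0,0,0],0],
    [1,[0,0,0],0],
    [1,[0,0,0],0],
  ],
)

```text
time: 28.15
tool_pos: [0.4446, -0.3652, 0.0135]
tool_rot: [0.708, -0.002, 0.706, -0.0]
contact_force: [0.4, 0.0, 6.4]
gripper_width: 0.695
```

Request:
play_rows(
  motion=[
    [1,[0,0,0.015],0],
    [1,[0,0,0.045],0],
    [1,[0.01,0.008,0.075],0],
    [1,[0.035,0.028,0.08],0],
    [1,[0.06,0.049,0.08],0],
  ],
)

```text
time: 28.65
tool_pos: [0.5045, -0.3154, 0.0944]
tool_rot: [0.708, -0.002, 0.706, -0.001]
contact_force: [1.0, -0.2, -1.2]
gripper_width: 0.694
```

Request:
play_rows(
  motion=[
    [1,[0.025,0.02,0],0],
    [1,[0.05,0.04,0],0],
    [1,[0.075,0.06,0],0],
    [1,[0.099,0.08,0],0],
    [1,[0.099,0.08,0],0],
  ],
)

```text
time: 29.15
tool_pos: [0.6041, -0.2321, 0.0918]
tool_rot: [0.708, -0.002, 0.707, 0.003]
contact_force: [0.0, -0.5, -1.5]
gripper_width: 0.693
```

Request:
play_rows(
  motion=[
    [1,[0,0,-0.02],0],
    [1,[0,0,-0.04],0],
    [1,[0,0,-0.055],0],
    [1,[0,0,-0.055],0],
    [1,[0,0,-0.055],0],
  ],
)

```text
time: 29.65
tool_pos: [0.6017, -0.2349, 0.036]
tool_rot: [0.707, -0.001, 0.707, 0.001]
contact_force: [0.4, 0.1, 0.7]
gripper_width: 0.693
```

```bash
python3 - <<'E'
from h import *
s=state();print(s['tool_pos'],s['contact_force'],s['joint_pos'])
for c,(x,y) in (('side',(350,270)),):
    im,d=cams.grab_frame(c);save(cv2.resize(im[y-60:y+60,x-60:x+60],None,fx=5,fy=5),'r11'+c)
E
```

```text
[ 0.60165839 -0.23493093  0.0360327 ] [0.3730967  0.12623752 0.66987022] [-4.87364949e-01  2.87459654e-01  1.69427837e+00 -8.47698844e-05
  1.16042596e+00 -4.89960663e-01]
```

View pics/r11side.png

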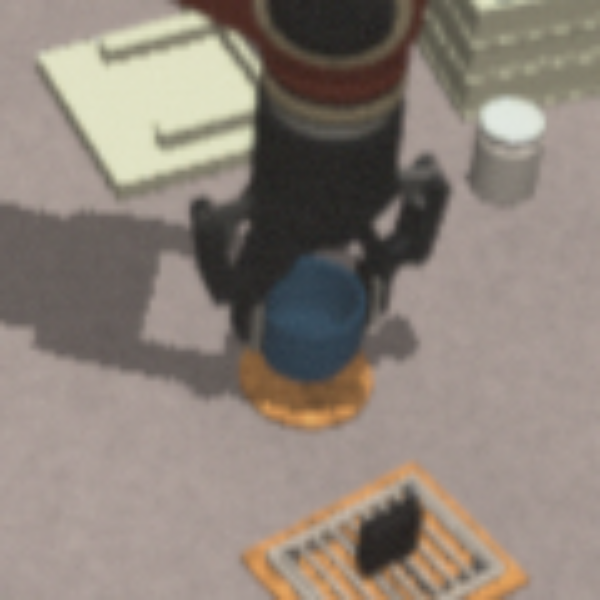

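Request:
play_rows(
  motion=[
    [1,[0,0,-0.008],0],
    [1,[0,0,-0.015],0],
    [1,[0,0,-0.0185],0],
    [1,[0,0,-0.0185],0],
  ],
)

```text
time: 30.1
tool_pos: [0.6021, -0.2347, 0.0176]
tool_rot: [0.707, -0.001, 0.707, 0.001]
contact_force: [-1.3, -0.1, 2.7]
gripper_width: 0.695
```

Request:
play_rows(
  motion=[
    [1,[0,0,-0.001],0],
    [1,[0,0,-0.002],0],
    [1,[0,0,-0.002],0],
  ],
)

```text
time: 30.4
tool_pos: [0.6021, -0.2347, 0.0176]
tool_rot: [0.707, -0.001, 0.707, 0.001]
contact_force: [-6.9, 2.9, 11.1]
gripper_width: 0.691
```

Request:
play_rows(
  motion=[
    [1,[0,0,0.0015],0],
    [-1,[0,0,0.0015],0],
    [-1,[0,0,0.0015],0],
    [-1,[0,0,0.0015],0],
    [-1,[0,0,0.0015],0],
  ],
)

```text
time: 30.9
tool_pos: [0.602, -0.2346, 0.0167]
tool_rot: [0.707, -0.001, 0.707, 0.001]
contact_force: [0.8, -0.8, 0.3]
gripper_width: 0.997
```

Request:
play_rows(
  motion=[
    [-1,[0,0,0.03],0],
    [-1,[0,0,0.07],0],
    [-1,[0,0,0.12],0],
    [-1,[0,0,0.17],0],
    [-1,[-0.03,0.03,0.2],0],
  ],
)

```text
time: 31.4
tool_pos: [0.5761, -0.2085, 0.2215]
tool_rot: [0.71, -0.002, 0.704, -0.001]
contact_force: [-0.7, 0.5, 1.2]
gripper_width: 0.999
```

Request:
play_rows(
  motion=[
    [-1,[-0.04,0.03,0.02],0],
    [-1,[-0.08,0.06,0.04],0],
    [-1,[-0.12,0.09,0.05],0],
    [-1,[-0.16,0.12,0.05],0],
    [-1,[-0.18,0.14,0.05],0],
  ],
)

```text
time: 31.9
tool_pos: [0.3915, -0.0647, 0.2664]
tool_rot: [0.708, -0.001, 0.707, 0.001]
contact_force: [0.2, 1.1, -0.4]
gripper_width: 1.001
```

```bash
python3 - <<'E'
from meas import *
print(state()['tool_pos'],state()['contact_force'])
for c in('top','side'):
    im,d=cams.grab_frame(c);save(im,'f_'+c);C=cloud(c,d);ok=d>0
    for n,(x,y),zl,zh in [('large',(.4565,.2345),.076,.1),('large lid',(.4565,.2345),.044,.066),('small',(.587,.226),.07,.095),('small lid',(.587,.226),.04,.06),('bowl',(.602,-.2345),.042,.06)]:
        q=ok&(np.hypot(C[...,0]-x,C[...,1]-y)<.062)&(C[...,2]>zl)&(C[...,2]<zh);P=C[q]
        if len(P)>4:
            r=cv2.minEnclosingCircle((P[:,:2]*1000).astype(np.float32));print(c,n,len(P),P.mean(0).round(4),np.round(r[0],1),round(r[1],1))
    for n in ['large_steamer','small_steamer','bowl','rack','keeper_grip','large_pad','small_pad','bowl_pad','rack_pad']:
        print(n,[(np.round(r['at'],3).tolist(),round(r['score'],2)) for r in nets.landmark_of(c,n)])
E
```

```text
[ 0.39146686 -0.06472507  0.26637439] [ 0.21810513  1.08000199 -0.38261809]
top large 59 [0.4582 0.2372 0.0872] [458.6 237.8] 12.8
top large lid 1000 [0.4578 0.2369 0.0546] [458.5 238. ] 57.5
top small 59 [0.5854 0.2285 0.0812] [586.4 229.4] 13.2
top small lid 471 [0.5841 0.2282 0.0486] [585.5 229.1] 43.3
top bowl 93 [ 0.6002 -0.2299  0.0494] [ 601.2 -231.2] 30.6
large_steamer [([0.459, 0.235, -0.004], 0.84)]
small_steamer [([0.593, 0.51, 0.003], 0.97), ([0.585, 0.224, 0.004], 0.82), ([0.709, 0.379, 0.001], 0.78), ([0.465, 0.505, 0.0], 0.72), ([0.597, -0.37, 0.006], 0.69), ([0.302, 0.293, -0.0], 0.63)]
bowl [([0.602, -0.235, 0.002], 0.69)]
rack [([0.599, -0.369, 0.003], 0.7)]
keeper_grip [([0.656, 0.092, 0.106], 0.7)]
large_pad [([0.455, 0.232, 0.001], 0.64)]
small_pad [([0.586, 0.224, 0.0], 0.66)]
bowl_pad [([0.602, -0.238, -0.0], 0.68)]
rack_pad [([0.597, -0.371, -0.002], 0.73)]
side large 42 [0.4566 0.23   0.0829] [457.3 230.7] 14.8
side large lid 468 [0.4527 0.219  0.0528] [456.2 230.5] 58.0
side small 43 [0.5841 0.2204 0.0778] [584.  222.2] 15.8
side small lid 227 [0.5812 0.2139 0.0477] [583.9 220.5] 43.0
side bowl 128 [ 0.6008 -0.2374  0.047 ] [ 599.9 -235.2] 32.7
large_steamer [([0.458, 0.232, 0.007], 0.66)]
small_steamer [([0.593, 0.508, 0.001], 0.79), ([0.588, 0.226, 0.005], 0.76), ([0.302, 0.295, 0.0], 0.66), ([0.708, 0.382, -0.002], 0.59), ([0.462, 0.503, -0.004], 0.52)]
bowl [([0.599, -0.232, 0.003], 0.59)]
rack [([0.597, -0.368, 0.009], 0.66)]
keeper_grip [([0.462, 0.232, 0.004], 0.74), ([0.655, 0.092, 0.104], 0.73)]
large_pad [([0.457, 0.234, 0.003], 0.6)]
small_pad [([0.592, 0.227, 0.001], 0.61)]
bowl_pad [([0.605, -0.231, -0.001], 0.69)]
rack_pad [([0.597, -0.374, 0.002], 0.95)]
```

View pics/f_top.png

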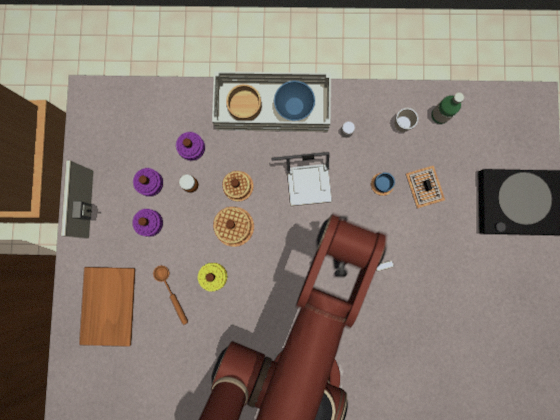

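View pics/f_side.png

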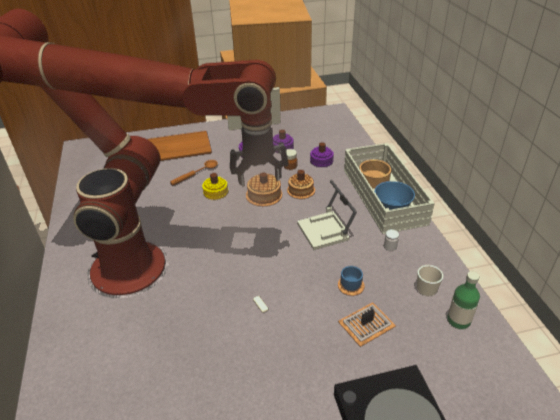

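All four pieces stand on their own pads, about 1 to 5 mm off centre at most, and the keeper bar is back. I hand the job in.

```bash
python3 -c "
from h import *
print(workorder.job_done())"
```

```text
the job is handed in; nothing more can be done
None
```

The steaming set is laid out and the job is handed in, at about 32 s on the robot's clock against the 134 s limit.

- **Keeper and rack:** I swung the keeper bar back to about 1.95 rad. I then slid the rack level about 120 mm out of its stand and set it on the oblong pad, turned to match the pad. The bar came up before the rack moved.
- **Steamers and bowl:** The large steamer, the small bamboo steamer and the small blue bowl each stand on their own pad. I let each one go after feeling contact with the pad. I did not touch the purple and yellow look-alikes.

**Last checks:** Final pictures from both cameras show all four standing flat, with the arm clear and the gripper open and empty. Each piece measured within about 1 to 5 mm of its pad's centre, against the 12 mm allowed.

**What disagreed:** The two cameras differ by up to about 9 mm in y on the taller things, most on the small steamer. Their averages agree with the pad centres. One network report from the side camera put a second keeper grip at the large steamer. That was a false detection, because the true grip showed at (0.655, 0.092, 0.104) in both views.

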